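Switch the ball sorter to the other tray and feed it

ROBOT

A 6-joint arm with a two-finger parallel gripper is mounted at the origin on the work surface. World frame = base frame: x ahead of the robot, y to its left, z up, the work surface at z = 0. Lengths are in m, angles in rad, forces in N, time in s.
With the tool pointing down it reaches from about 0.3 to 0.775 m from the base axis. Payload 14.6 kg.
Tool frame: the origin (TCP) lies at the very end of the fingers, on their centre line; the grasp point (between the pads) lies 19 mm behind it; z points along the fingers, y is the line along which they close (so a half turn about z gives the same grasp; the last joint's range is limited). The gripper opens to 94 mm and grips with 3 to 60 N. Pads are 16 mm wide; open, the fingers measure 119 mm over their backs; the gripper's body (75 mm by 177 mm) begins 78 mm behind the grasp point.
Start: joints at [-1.338, 0.3, 1.521, -0, 1.321, -0.067], TCP at [0.162, -0.525, 0.205] pointing down, gripper open.
Joint ranges: [-3.03, 3.03], [-0.79, 2.21], [0.23, 2.52], [-1.04, 4.18], [0, 3.07], [-2.55, 2.55]. Speed limits (rad/s): [2.22, 2.22, 2.57, 3.14, 3.14, 3.14].

INTERFACE

Orientations are given as [roll, pitch, yaw] about the fixed x, y, z axes, in that order (R = Rz(yaw) Ry(pitch) Rx(roll)).
In Python, from station import telemetry, cams, hand_in, nets gives the robot as it stands.
- The arm moves only by the tool move_arm, never from a script. Its argument "increments" is a list of rows, each a list of 4 numbers: the shift along the tool's x, y, z in m, then the turn about the tool's z in rad. In form: [[tx, ty, tz, roll], ...]. A call has 1 to 20 rows; each row shifts and turns the commanded pose from where the row before left it, along the tool's axes as they then stand; what a row does not reach is not made up. A row lasts 1/8 s, in which the tool goes at most 62.5 mm and 10.7 degrees, less where a joint would pass 70% of its speed; a pose out of reach is approached as far as the arm can. A call is refused whole if a number of a shift passes 0.0625 or a number of a turn 0.188, either way. A call with a gripper value outside its range is refused whole. "grip" is the opening, from 0 (shut) to 1 (fully open), set as the call begins (left out, the last holds). The fingers move at their own pace and stop on an object; "force" is the grip in N (left out, the last holds). Time passes only in rows, so rows that do not move let the fingers close. It gives the time, the measured TCP pose, the force, the opening and the grip force at its end, in the units of the state.
- telemetry.get_obs(): the state, without advancing time (a new reading comes with each control period).
- cams.camera(name): name is "scene" or "top" or "wrist"; returns the picture (400x640x3 uint8, blue, green, red); there is no depth.
- cams.camera_model(name): a dict with "intrinsics" (3x3 intrinsics, pixels), "xyz" and "attitude" of the camera in the world; the wrist camera has in their place "T_tool_cam" (4x4, takes a point from camera to tool coordinates, whose origin is the TCP and whose axes are the flange's). Camera axes: x right, y up, looking along -z (the intrinsics and any distortion apply to the point x, -y, -z); pixel columns grow to the right and rows downward; lengths in m; the calibration is good to about 2 mm. A picture is of the moment at which its call begins: read the wrist's pose just before it. camera_model takes no time and is no camera call.
- hand_in(): hands the job in; it is judged then, once.
Trained networks look in the newest picture that a camera, given by its name, has taken for a name from the list of things; names that differ only in an ending like _2 or _b are one class to them, and where a whole thing is asked for, a point or a joint stands for the part that bears it (a point fixed in the world has none). Each returns a list of dicts, best first, with "conf" (0 to 1); they miss things now and then, are a little off and sometimes report something else, mostly with a low value. They report only what shows in the picture. A call takes as long as a camera call.
- nets.search_frame(camera, query): "extent" ([left, top, right, bottom] in pixels, round what is visible of it).
- nets.mark_of(camera, query): "centre" ([column, row] in pixels: a listed point, or the origin of a listed thing).
The state is a dict: "time_s": time; "qpos": joint angles; "joint_vel": joint speeds; "tau": joint torques, N m; "ee_pos": TCP position; "eef_rot": TCP orientation; "force": force on the tool from outside, world axes, zero at the start; "moment": the same for the moment, N m; "grip_width": finger opening in m; "grip_force": force on a finger pad.
Only numpy, scipy, OpenCV 4.12 (cv2) and the standard library are available. Lean on these libraries where they do the work, as an engineer would, in place of code of your own. Each camera call takes 0.05 s, during which the arm holds its last target. There are 200 camera calls.

TASK

On the ball sorter, press down the raised paddle of the seesaw gate so that it rocks over its pivot and rests tipped the other way; then push the upright tab of the shutter to the robot's left until it is fully open, so that all three waiting steel balls roll by themselves down into the tray that the gate did not feed at the start. Do not touch the balls, and leave the tin, the jar and the wrench where they are.

Things in the scene. Friction and masses are not known exactly. Their poses are not given: they have to be found in the camera images.
- sorter: fixed plywood and aluminium ball sorter, 570 mm wide (along its y). Origin on the bench under the gate's pivot; x runs along the feed chute, away from the robot, y left along the gate, z up. Feed chute 36 mm wide, on the centre line from x = 16 to 163 mm, sloping down to -x; top at most 168 mm high, under 154 mm within 50 mm of the shutter. Outlet chutes and trays at both ends of the gate
- gate (a joint): seesaw gate's tilt, rad, -0.22 to 0.22: aluminium trough 240 x 42 mm along the sorter's y, pivot along the sorter's x, 95 mm up. Positive: left (+y) end raised, balls run to the right tray; negative: right end raised, balls run left. Top-heavy: starts tipped (fully over within a second) and rests at either side; under 2 N on a paddle takes it past the middle, then it falls over by itself
- pad_left (a point): centre of the top of the gate's left paddle: wooden plate 58 mm (sorter's x) by 46 mm, 6 mm thick, on the robot's side of the trough, 50 mm from its centre line and 97 mm left of the pivot. About 122 mm above the bench when raised, 80 mm when down; free space beneath, down to the base at 12 mm. The trough's wall, 29 mm from this point, rises 18 mm above the paddle
- pad_right (a point): the same for the right paddle, 97 mm right of the pivot
- shutter (a joint): opening of the shutter, m: 0 closed (starts within 5 mm of it), 0.045 fully open; balls pass from about 0.035. A steel plate 36 mm wide across the mouth of the feed chute that slides to the sorter's left (+y); friction about 1.5 N; it stays where it is left
- tab_top (a point): centre of the top of the shutter's upright wooden tab, 12 mm (sorter's x) by 14 mm (sorter's y) and 50 mm tall, free on all sides over its whole height; about 207 mm above the bench. It moves with the shutter
- tray_left (a point): centre of the inner floor of the left wooden tray, 225 mm left of the sorter's origin and 16 mm above the bench; inside 98 mm (sorter's x) by 110 mm (sorter's y), axes as the sorter's; outer wall 58 mm high, side walls 39 mm, inner wall 11 mm
- tray_right (a point): the same for the right tray, 225 mm right of the sorter's origin
- ball1_center (a point): centre of steel ball 1 (1 is next to the shutter), 25 mm in diameter, 64 g, waiting in the feed chute
- ball2_center (a point): centre of steel ball 2 (1 is next to the shutter), 25 mm in diameter, 64 g, waiting in the feed chute
- ball3_center (a point): centre of steel ball 3 (1 is next to the shutter), 25 mm in diameter, 64 g, waiting in the feed chute
- tin: bystander: upright tin can, 72 mm in diameter, 95 mm high, origin at the centre of its underside; beyond the left half of the gate, left of the feed chute
- jar: bystander: upright closed jar, 66 mm in diameter, 85 mm high, origin at the centre of its underside; beyond the right half of the gate, right of the feed chute
- wrench: bystander: steel wrench 170 mm long, lying flat on the bench along the robot-side edge of the sorter; origin at its underside

How it is judged:
By the outcome, as a careful person would: the job done as asked, in the order asked, and still so for the second after the job is handed in, with the robot touching nothing.
It also fails if it takes over 43 s, if anything falls off the work surface, if the arm or the gripper's body presses on something with over 40 N, if the wrist force passes 120 N, or if a joint passes its speed limit or range.

## Working session

There is one attempt and no reset: what is moved stays moved. The work goes in short steps, Python scripts to look and compute and a tool call to move; the robot and the scene stay as the last step left them, time stands still between calls to the robot, and variables do not carry over. Pictures are saved under pics/ and viewed, at most 10 in all, crops included, and the job is handed in when it is done.

Besides the shell and the picture viewer there is one more tool, called as name([rows], argument=value, ...), one row to a line, values as JSON. move_arm: Moves the arm, as the interface text tells. Its arguments: {"type":"object","properties":{"increments":{"type":"array"},"grip":{"type":"number"},"force":{"type":"number"}},"required":["increments"]}

```bash
mkdir -p pics
cat > h.py <<'E'
import numpy as np,cv2
from scipy.spatial.transform import Rotation as R
from station import telemetry,cams,hand_in,nets
def model(c,obs=None):
    m=cams.camera_model(c);K=np.array(m["intrinsics"])
    if "xyz" in m:
        a=np.array(m["attitude"]);Rm=a if a.shape==(3,3) else R.from_euler('xyz',a).as_matrix()
        return K,Rm,np.array(m["xyz"])
    T=np.array(m["T_tool_cam"]);o=obs;Rt=R.from_euler('xyz',o["eef_rot"]).as_matrix()
    return K,Rt@T[:3,:3],Rt@T[:3,3]+np.array(o["ee_pos"])
def ray(M,p):
    K,Rm,t=M;d=np.linalg.inv(K)@[p[0],p[1],1];return t,Rm@(d*[1,-1,-1])
def atz(M,p,z):
    t,d=ray(M,p);return t+d*(z-t[2])/d[2]
def proj(M,P):
    K,Rm,t=M;c=Rm.T@(np.array(P)-t);u=K@(c*[1,-1,-1]);return u[:2]/u[2]
E
python3 - <<'E'
from h import *
print(cams.camera_model("top"));print(telemetry.get_obs())
Z=dict(pad_left=.1,pad_right=.1,tab_top=.207,tray_left=.016,tray_right=.016,ball1_center=.14,ball3_center=.15,sorter=0,tin=0,jar=0,wrench=0)
for c in("top","scene"):
    cv2.imwrite(f"pics/{c}0.png",cams.camera(c));M=model(c)
    for n,z in Z.items():
        for r in nets.mark_of(c,n)[:2]: print(c,n,round(r["conf"],2),np.round(r["centre"]),np.round(atz(M,r["centre"],z),3))
E
```

```text
{'intrinsics': array([[394.74387837,   0.        , 317.64737721],
       [  0.        , 394.74387837, 198.37576717],
       [  0.        ,   0.        ,   1.        ]]), 'xyz': array([0.45778962, 0.01765811, 0.91614844]), 'attitude': array([ 0.19700148,  0.022751  , -1.57033469])}
{'time_s': 0.0, 'qpos': array([-1.33759231e+00,  3.00449234e-01,  1.52156951e+00,  7.41094505e-06,
        1.32069619e+00, -6.66133992e-02]), 'joint_vel': array([ 0.00067701, -0.00022396, -0.00104442, -0.00055981,  0.00024832,
       -0.00102928]), 'tau': array([ 2.47311807e-03, -5.31799042e+01, -3.52732766e+01,  7.09143095e-02,
        2.44248554e-02, -2.98726172e-05]), 'ee_pos': array([ 0.16237272, -0.52521681,  0.20490322]), 'eef_rot': array([-3.14047333e+00, -8.18663525e-05,  2.99815535e-01]), 'force': array([-0.41290814, -0.15832554,  0.62307163]), 'moment': array([-0.00495188,  0.04605537,  0.00706971]), 'grip_force': 0.0, 'grip_width': 0.09386283194398845}
top pad_left 0.62 [264. 219.] [0.578 0.148 0.1  ]
top pad_left 0.21 [316. 218.] [0.578 0.04  0.1  ]
top pad_right 0.93 [353. 248.] [ 0.518 -0.036 
[... 600 characters left out ...]
44 0.1  ]
scene pad_right 0.89 [298. 184.] [ 0.55  -0.033  0.1  ]
scene pad_right 0.7 [323. 215.] [0.626 0.019 0.1  ]
scene tab_top 0.51 [333. 186.] [0.636 0.035 0.207]
scene tray_left 0.92 [436. 255.] [0.661 0.254 0.016]
scene tray_left 0.34 [382. 302.] [0.766 0.137 0.016]
scene tray_right 0.89 [240. 203.] [ 0.545 -0.167  0.016]
scene tray_right 0.56 [434. 256.] [0.664 0.249 0.016]
scene ball1_center 0.49 [327. 211.] [0.644 0.026 0.14 ]
scene ball3_center 0.55 [324. 232.] [0.695 0.022 0.15 ]
scene ball3_center 0.25 [321. 222.] [0.674 0.016 0.15 ]
scene sorter 0.84 [331. 232.] [0.603 0.039 0.   ]
scene tin 0.61 [383. 304.] [0.763 0.141 0.   ]
scene jar 0.61 [250. 264.] [ 0.686 -0.128  0.   ]
```

Run:
```python
from h import *
a=cv2.imread("pics/top0.png")[130:290,190:450];cv2.imwrite("pics/a.png",cv2.resize(a,None,fx=3,fy=3,interpolation=2))
a=cv2.imread("pics/scene0.png")[150:330,210:470];cv2.imwrite("pics/b.png",cv2.resize(a,None,fx=3,fy=3,interpolation=2))
def tri(p,q):
    A=np.zeros((3,3));b=np.zeros(3)
    for c,x in(("top",p),("scene",q)):
        t,d=ray(model(c),x);d/=np.linalg.norm(d);P=np.eye(3)-np.outer(d,d);A+=P;b+=P@t
    return np.linalg.solve(A,b).round(3)
for n,p,q in(("padL",(264,219),(385,191)),("padR",(353,248),(298,184)),("tab",(314,186),(333,186)),("tl",(224,192),(436,255)),("tr",(408,241),(240,203)),("ball3",(325,160),(324,232)),("b1",(321,183),(327,211))):print(n,tri(p,q))
```

```text
padL [0.575 0.144 0.115]
padR [ 0.519 -0.038  0.059]
tab [0.626 0.038 0.193]
tl [0.656 0.259 0.006]
tr [ 0.539 -0.169  0.008]
ball3 [0.691 0.021 0.145]
b1 [0.644 0.027 0.141]
```

View pics/a.png

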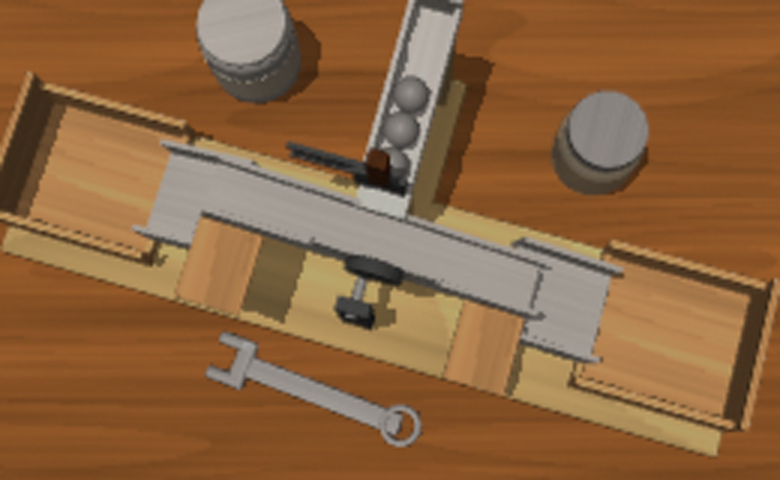

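View pics/b.png

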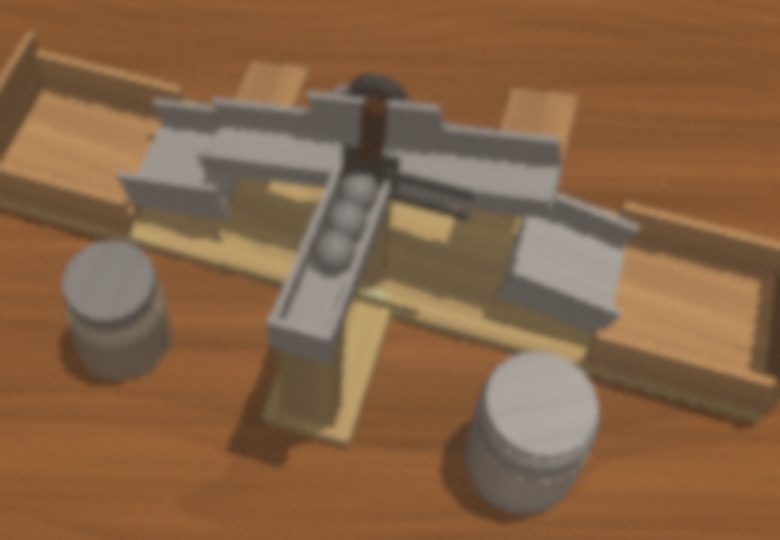

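The left paddle is raised (crop a at 218,265, casting a shadow; triangulated z 0.115), and the right one is down. The sorter's yaw is about -0.27, with its origin near (0.598, 0.045). The tab is at about crop a (377,165). I'll close the fingers, raise the tool, turn it to yaw 1.3 and then travel over the left paddle.

move_arm([
  [0,0,-0.016,-0.1667],
  [0,0,-0.016,-0.1667],
  [0,0,-0.016,-0.1667],
  [0,0,-0.016,-0.1667],
  [0,0,-0.016,-0.1667],
  [0,0,-0.016,-0.1667],
], grip=0, force=10)

```text
time_s: 1.95
ee_pos: [0.1624, -0.5254, 0.302]
eef_rot: [3.142, -0.0, 1.306]
force: [-0.9, -0.1, -0.3]
grip_width: 0.0374
grip_force: 0.0
```

move_arm([
  [0.038,0.0107,0,0],
  [0.038,0.0107,0,0],
  [0.038,0.0107,0,0],
  [0.038,0.0107,0,0],
  [0.038,0.0107,0,0],
  [0.038,0.0107,0,0],
  [0.038,0.0107,0,0],
  [0.038,0.0107,0,0],
  [0.038,0.0107,0,0],
  [0.038,0.0107,0,0],
  [0.038,0.0107,0,0],
  [0.038,0.0107,0,0],
  [0.038,0.0107,0,0],
  [0.038,0.0107,0,0],
  [0.038,0.0107,0,0],
  [0.038,0.0107,0,0],
  [0.038,0.0107,0,0],
  [0.038,0.0107,0,0],
  [0.038,0.0107,0,0],
  [0.038,0.0107,0,0],
])

```text
time_s: 4.45
ee_pos: [0.5725, 0.1508, 0.3015]
eef_rot: [3.141, -0.0, 1.3]
force: [-0.1, -0.9, 0.3]
grip_width: 0.0002
grip_force: 0.0
```

Run:
```python
from h import *
o=telemetry.get_obs();im=cams.camera("wrist");M=model("wrist",o)
for n,z in(("pad_left",.122),("tab_top",.207),("tray_left",.016)):
    for r in nets.mark_of("wrist",n)[:2]: print(n,round(r["conf"],2),np.round(r["centre"]),atz(M,r["centre"],z).round(3))
e=proj(M,[.5725,.1508,.122]);print(e)
cv2.circle(im,tuple(int(v) for v in e),4,(0,0,255),-1);cv2.imwrite("pics/w1.png",im)
```

```text
pad_left 0.62 [321. 185.] [0.576 0.147 0.122]
tab_top 0.64 [345. 221.] [0.593 0.121 0.207]
tray_left 0.88 [352.  85.] [0.659 0.264 0.016]
[317.28721798 182.28999243]
```

View pics/w1.png

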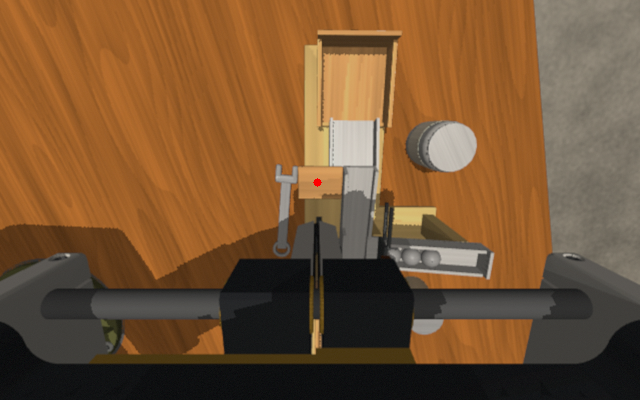

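The dot marking the press point lies on the left paddle (317,182), a little to the robot's side of its centre and clear of the trough wall. Pressing down now.

move_arm([
  [0,0,0.032,0],
  [0,0,0.032,0],
  [0,0,0.032,0],
  [0,0,0.032,0],
  [0,0,0.032,0],
  [0,0,0.006,0],
  [0,0,0.006,0],
  [0,0,0.006,0],
  [0,0,0.006,0],
  [0,0,0.006,0],
  [0,0,0.006,0],
  [0,0,0.006,0],
  [0,0,0.006,0],
  [0,0,0.003,0],
  [0,0,0,0],
  [0,0,0,0],
  [0,0,0,0],
  [0,0,0,0],
])

```text
time_s: 6.9
ee_pos: [0.572, 0.1496, 0.0906]
eef_rot: [3.141, -0.0, 1.3]
force: [0.0, 0.1, 0.2]
grip_width: 0.0005
grip_force: 0.0
```

move_arm([
  [0,0,-0.01,0],
  [0,0,-0.03,0],
  [0,0,-0.04,0],
  [0,0,-0.04,0],
  [0,0,-0.04,0],
  [0,0,-0.03,0],
  [0,0,0,0],
])

```text
time_s: 7.78
ee_pos: [0.5725, 0.1497, 0.2833]
eef_rot: [3.137, -0.002, 1.3]
force: [1.0, 0.1, 0.1]
grip_width: 0.0004
grip_force: 0.0
```

Run:
```python
from h import *
im=cams.camera("top")
for r in nets.mark_of("top","tab_top")[:2]: print(round(r["conf"],2),r["centre"],atz(model("top"),r["centre"],.207))
a=im[130:290,190:450];cv2.imwrite("pics/t2.png",cv2.resize(a,None,fx=3,fy=3,interpolation=2))
im=cams.camera("scene")
for r in nets.mark_of("scene","tab_top")[:2]: print(round(r["conf"],2),r["centre"],atz(model("scene"),r["centre"],.207))
a=im[150:330,210:470];cv2.imwrite("pics/s2.png",cv2.resize(a,None,fx=3,fy=3,interpolation=2))
print(telemetry.get_obs()["ee_pos"])
# hand-picked tab top: top0 crop (377,155), scene0 crop(374,100)
print(atz(model("top"),(190+377/3,130+156/3),.207),atz(model("scene"),(210+374/3,150+100/3),.207))
```

```text
0.51 [314.6, 185.2] [0.62416964 0.03949543 0.207     ]
0.5 [409.7, 241.4] [ 0.52042208 -0.13043381  0.207     ]
0.77 [333.7, 185.1] [0.63460874 0.03594499 0.207     ]
[0.57155343 0.14952356 0.27922394]
[0.63023042 0.03753544 0.207     ] [0.63070304 0.03758218 0.207     ]
```

View pics/s2.png

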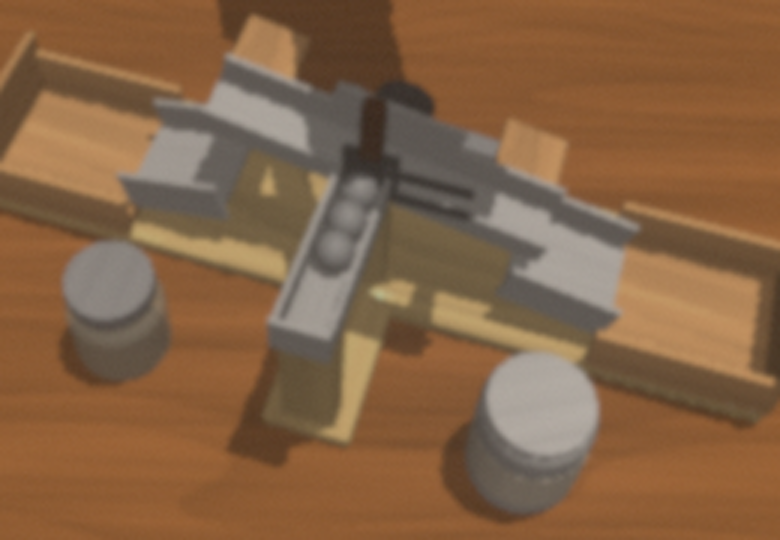

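The gate is now tipped left end down, and the balls are still waiting. The tab top, at scene crop (374,100), comes out at (0.630, 0.038) from both cameras. I'll go to its right side and lower.

move_arm([
  [-0.0265,0.0171,0,0],
  [-0.0265,0.0171,0,0],
  [-0.0265,0.0171,0,0],
  [-0.0265,0.0171,0,0],
  [-0.0265,0.0171,0,0],
  [0,0,0,0],
  [0,0,0.027,0],
  [0,0,0.027,0],
  [0,0,0.027,0],
  [0,0,0.027,0],
  [0,0,0,0],
  [0,0,0,0],
])

```text
time_s: 9.48
ee_pos: [0.6191, -0.0004, 0.1735]
eef_rot: [3.141, -0.0, 1.3]
force: [-0.6, 0.2, 0.3]
grip_width: 0.0005
grip_force: 0.0
```

move_arm([
  [0.006,0,0,0],
  [0.006,0,0,0],
  [0.006,0,0,0],
  [0.006,0,0,0],
  [0.006,0,0,0],
  [0.006,0,0,0],
  [0,0,0,0],
])

```text
time_s: 10.35
ee_pos: [0.6286, 0.0342, 0.1724]
eef_rot: [-3.142, -0.0, 1.3]
force: [-0.5, -0.3, 0.7]
grip_width: 0.0006
grip_force: 0.0
```

Run:
```python
from h import *
o=telemetry.get_obs();im=cams.camera("wrist");print(o["ee_pos"],o["force"]);cv2.imwrite("pics/w3.png",im[150:,150:550])
```

```text
[0.62858056 0.03423282 0.17237145] [-0.50227734 -0.29740338  0.65862327]
```

View pics/w3.png

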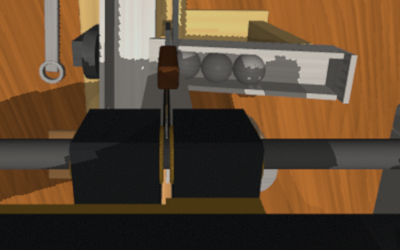

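The fingers are right behind the tab (168,67 in the crop), in line with it and already pushing. Continuing quickly to fully open.

move_arm([
  [0.007,0,0,0],
  [0.007,0,0,0],
  [0.007,0,0,0],
  [0.007,0,0,0],
  [0,0,0,0],
])

```text
time_s: 11.02
ee_pos: [0.636, 0.0615, 0.1724]
eef_rot: [-3.141, -0.0, 1.301]
force: [0.3, 0.5, 0.2]
grip_width: 0.001
grip_force: 0.0
```

move_arm([
  [0.003,0,0,0],
  [0.002,0,0,0],
])

```text
time_s: 11.28
ee_pos: [0.6367, 0.0636, 0.1725]
eef_rot: [-3.141, 0.004, 1.299]
force: [-9.9, -18.9, 4.2]
grip_width: 0.0008
grip_force: 10.7
```

move_arm([
  [0.002,0,0,0],
  [0,0,0,0],
])

```text
time_s: 11.52
ee_pos: [0.6368, 0.0636, 0.1725]
eef_rot: [-3.14, 0.006, 1.298]
force: [-11.5, -23.6, 5.6]
grip_width: 0.0005
grip_force: 13.1
```

The force rise shows the shutter is against its end stop. Backing off, lifting clear and checking.

move_arm([
  [-0.01,0,0,0],
  [-0.02,0,0,0],
  [0,0,-0.03,0],
  [0,0,-0.04,0],
  [0,0,-0.04,0],
  [0,-0.05,0,0],
  [0,-0.05,0,0],
  [0,-0.05,0,0],
  [0,0,0,0],
  [0,0,0,0],
  [0,0,0,0],
  [0,0,0,0],
  [0,0,0,0],
  [0,0,0,0],
  [0,0,0,0],
  [0,0,0,0],
])

```text
time_s: 13.52
ee_pos: [0.4853, 0.0787, 0.2825]
eef_rot: [3.142, -0.0, 1.3]
force: [0.2, 0.2, -0.4]
grip_width: 0.0002
grip_force: 0.0
```

Run:
```python
from h import *
im=cams.camera("scene");print(telemetry.get_obs()["ee_pos"])
cv2.imwrite("pics/s4.png",cv2.resize(im[150:330,210:470],None,fx=3,fy=3,interpolation=2))
```

```text
[0.48529828 0.07871437 0.28247416]
```

View pics/s4.png

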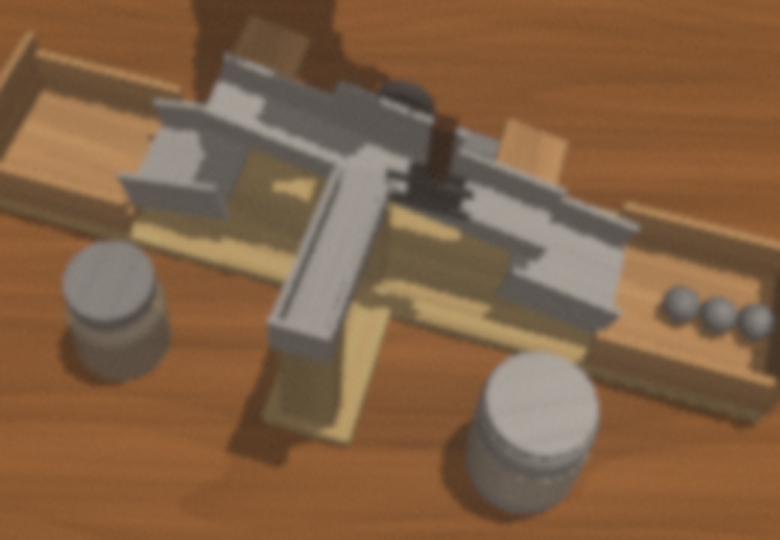

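All three balls are in the left tray (crop 680–755, 305–320), the shutter is open, the gate is tipped left, and the tin and jar have not moved.

move_arm([
  [0,0,0,0],
  [0,0,0,0],
  [0,0,0,0],
  [0,0,0,0],
  [0,0,0,0],
  [0,0,0,0],
  [0,0,0,0],
  [0,0,0,0],
])

```text
time_s: 14.58
ee_pos: [0.4853, 0.0787, 0.2825]
eef_rot: [-3.142, 0.0, 1.3]
force: [-0.3, 0.5, -0.6]
grip_width: 0.0007
grip_force: 0.0
```

```bash
python3 -c "
from station import hand_in
print(hand_in())"
```

```text
the job is handed in; nothing more can be done
None
```

Job handed in at about 14.6 s: the gate is tipped left end down, the shutter was pushed to its end stop, all three balls are in the left tray, and the tin and jar have not moved (the wrench was not in the final picture, but the arm never went near it).

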